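# Load the check plate into the reader nest

### The arm

A 7-joint arm with a two-finger parallel gripper is mounted at the origin on a cart in front of the work surface, level with it; the furniture and walls round the work are solid. World frame = base frame: x ahead of the robot, y to its left, z up, the work surface at z = 0. Lengths are in mm, angles in degrees, forces in N, time in s.
With the tool pointing down it reaches from about 400 to 900 mm from the base axis. Payload 5.6 kg.
Tool frame: the origin (TCP) lies midway between the tips of the shut fingers; the grasp point (between the pads) lies 19 mm behind it; z points along the fingers, y is the line along which they close (so a half turn about z gives the same grasp; the last joint's range is limited). The gripper opens to 92 mm and grips with 3 to 60 N. Pads are 20 mm wide; open, the fingers measure 128 mm over their backs; the gripper's body (75 mm by 189 mm) begins 69 mm behind the grasp point.
Start: joints at [-76.662, 26.786, -0.665, 91.828, 0.344, 61.387, -3.226], TCP at [177.047, 625.43, 214.592] pointing down, gripper open.
Joint ranges: [-144.91, 144.91], [-17.63, 115.5], [-89.93, 88.59], [15.96, 139.68], [-74.01, 254.01], [8.47, 105.57], [-167.45, 167.45]. Speed limits (degrees/s): [147.25, 147.25, 180, 180, 180, 180, 180].

### API

Orientations are given as [roll, pitch, yaw] about the fixed x, y, z axes, in that order (R = Rz(yaw) Ry(pitch) Rx(roll)).
In Python, from rig import bot gives the robot as it stands.
- The arm moves only by the shell command python3 -m inch 'ROWS' [OPENING] [FORCE]. ROWS is JSON, a list of rows, each a list of 6 numbers: the shift along the tool's x, y, z in m, then the turn, a rotation vector about the tool's x, y, z in rad. In form: [[x, y, z, rx, ry, rz], ...]. A call has 1 to 8 rows; each row shifts and turns the commanded pose from where the row before left it, along the tool's axes as they then stand; what a row does not reach is not made up. A row lasts 1/12 s, in which the tool goes at most 41.7 mm and 7.16 degrees, less where a joint would pass 70% of its speed; a pose out of reach is approached as far as the arm can. A call with a gripper value outside its range is refused whole. OPENING is the finger opening in m, from 0 to 0.0919, set as the call begins (- or left out, the last holds). The fingers move at their own pace and stop on an object; FORCE is the grip in N (left out, the last holds). Time passes only in rows, so rows that do not move let the fingers close. It gives the time, the measured TCP pose, the force, the opening and the grip force at its end, in the units of the state.
- bot.get_obs(): the state, without advancing time (a new reading comes with each control period).
- bot.snapshot(name): name is "scene" or "side" or "wrist"; returns (picture, depth): 400x640x3 uint8, blue, green, red; 400x640 float32, mm along the optical axis (not along the pixel's ray), 0 where there is no reading.
- bot.camera_params(name): a dict with "vfov" (degrees; the focal length in pixels is half the picture's height over the tangent of half this angle, whatever the lens; pixels are square), "cx", "cy" (the principal point, pixels), "rvec" (rotation vector, rad) and "tvec" (3), from world to camera coordinates, as OpenCV has them. Camera axes: x right, y down, z forward; pixel columns grow to the right and rows downward; lengths in mm; the calibration is good to about 2 mm. A picture is of the moment at which its call begins: read the wrist's pose just before it. camera_params takes no time and is no camera call; for the wrist camera it gives the pose at the moment of the call.
- bot.sign_off(): hands the job in; it is judged then, once.
Trained networks look in the newest picture that a camera, given by its name, has taken for a name from the list of things; names that differ only in an ending like _2 or _b are one class to them, and where a whole thing is asked for, a point or a joint stands for the part that bears it (a point fixed in the world has none). Each returns a list of dicts, best first, with "confidence" (0 to 1); they miss things now and then, are a little off and sometimes report something else, mostly with a low value. They report only what shows in the picture. A call takes as long as a camera call.
- bot.spot_in(camera, name): "bbox" ([centre column, centre row, width, height] in pixels, round what is visible of it).
- bot.tip_of(camera, name): "pixel" ([row, column] in pixels: a listed point, or the origin of a listed thing).
The state is a dict: "clock": time; "joint_pos": joint angles; "dq": joint speeds; "joint_torque": joint torques, N m; "position": TCP position; "tool_rot": TCP orientation; "ft_force": force on the tool from outside, world axes, zero at the start; "torque": the same for the moment, N m; "grip_width": opening from 0.0 (shut) to 1.0 (fully open); "gripper_force": force on a finger pad.
Only numpy, scipy, OpenCV 4.12 (cv2) and the standard library are available. Lean on these libraries where they do the work, as an engineer would, in place of code of your own. Each camera call takes 0.05 s, during which the arm holds its last target. There are 200 camera calls.

### The job

Load the wide metal check plate into the reader nest: lay it flat on the nest's raised loading deck, long side pointing at the lip, and let go of it there. Then push it along the deck, over the lip and in under the white arch, so that it drops flat into the pocket (slide it over, do not lift it across); after that swing the steel keeper arm fully shut across the pocket's mouth by its black pin. Leave the narrow plate and the other things on the bench where they are.

Things in the scene. Friction and masses are not known exactly. Their poses are not given: they have to be found in the camera images.
- wide_plate_mid (a point): Centre (half-way up) of the wide check plate: loose flat bare-aluminium plate 70 (its x) x 50 (its y) x 9 mm thick, about 0.09 kg, two round dark-rimmed windows on top; lies flat on the worktop, z up. Grasp it across its 50 mm side. It is the wider of two otherwise alike plates; both ends are the same.
- narrow_plate_mid (a point): Centre of the narrow plate, a bystander: same look, 70 (its x) x 34 (its y) x 9 mm, loose, lying flat on the worktop. Not to be moved.
- nest: The reader nest, fixed to the worktop: grey base 200 x 116 mm, top 8 mm up. (All heights: mm above the worktop.) Origin on the worktop under the inner (pocket-side) edge of the lip, mid-width; x along the loading direction (deck, lip, pocket), y to the left of that, z up. Base spans x -112 to 88 mm. Nest x, y below are in this frame.
- deck_spot (a point): Point on the loading deck (bare aluminium, top 16 mm up), at nest x -62, mid-width: where the plate's middle is to be laid. Nest axes. Deck runs from x -105 to the lip; only 40 mm wide up to x -35, so fingers can reach down beside the plate to the base. From x -37 two low rails (tops 21.5 mm up), flared from about 72 mm apart to 54 mm at x -20, lead on to the lip.
- lip (a point): Middle of the inner edge of the lip, 19.5 mm up (3.5 mm above the deck). Nest axes. A ramp rises to it from nest x -15 to -3; its top is flat from x -3 to 0, then a sheer drop. A plate pushed at its rear end by something held just above lip height (its lowest point about 21 mm up) slides over, tips, and drops once its rear end passes x 0.
- pocket (a point): Centre of the pocket's floor, 8 mm up, at nest x 38. Nest axes. Pocket 76 long (x 0 to 76) x 54 mm wide, walls to 21.5 mm up; a seated plate's top is 17 mm up. A white arch spans it from x 43 to 73: underside 42, top 52 mm up (black cap to 55), legs at y +-39 to +-49.
- keeper_hinge (a point): Point on the upright hinge axis of the keeper arm, at nest x 8, y 46 mm, 40 mm above the worktop.
- keeper_pin (a point): Middle of the keeper's upright black pin, 12 mm in diameter, standing from 28 to 55 mm up (this point is 43 mm up), on the arm 78 mm from the hinge axis. The arm is a flat steel bar 12 mm wide, 23 to 28 mm up, passing over the rails.
- keeper (a joint): Angle of the keeper arm, rad: 0 = fully shut (end stop; arm along nest -y, across the pocket's mouth at x 8); grows as it opens clockwise seen from above; pi/2 = along nest -x; starts at 2.2 to 2.65 (out to the left and back, clear of the deck). Light friction (about 0.3 N at the pin), stays where left. Shutting sweeps the pin anticlockwise seen from above, over the deck.
- timer: White timer 64 x 66 x 19 mm, bystander; origin at the centre of its underside.
- small_bottle: Small white bottle with a red cap, 34 mm in diameter, 62 mm tall, bystander; origin at the centre of its underside.
- vial: White vial with a wide teal cap, 37 mm in diameter, 66 mm tall, bystander; origin at the centre of its underside.
- pen: White and black marker pen, 135 mm long (its y), 17 mm thick, lying on the worktop, bystander; origin at the centre of its underside.

How it is judged:
By the outcome, as a careful person would: the job done as asked, in the order asked, and still so for the second after the job is handed in, with the robot touching nothing.
It also fails if it takes over 67 s, if anything falls off the work surface, if the arm or the gripper's body presses on something with over 40 N, if the wrist force passes 120 N, or if a joint passes its speed limit or range.

## Working session

There is one attempt and no reset: what is moved stays moved. The work goes in short steps, Python scripts to look and compute and a shell command to move; the robot and the scene stay as the last step left them, time stands still between calls to the robot, and variables do not carry over. Pictures are saved under pics/ and viewed, at most 10 in all, crops included, and the job is handed in when it is done.

```bash
mkdir -p pics; ls
cat > h.py <<'E'
import numpy as np,cv2,json
from rig import bot
from scipy.spatial.transform import Rotation as Ro
def cam(n):
    p=bot.camera_params(n); f=200/np.tan(np.radians(p['vfov'])/2)
    return f,p['cx'],p['cy'],cv2.Rodrigues(np.array(p['rvec'],float))[0],np.array(p['tvec'],float).ravel()
def atz(n,r,c,z,P=None):
    f,cx,cy,R,t=P or cam(n); d=R.T@np.array([(c-cx)/f,(r-cy)/f,1]); o=-R.T@t
    return o+d*(z-o[2])/d[2]
def proj(n,X,P=None):
    f,cx,cy,R,t=P or cam(n); q=R@np.array(X,float)+t; return f*q[1]/q[2]+cy,f*q[0]/q[2]+cx
def cloud(n,depth,P):
    f,cx,cy,R,t=P; v,u=np.mgrid[:400,:640]; X=np.stack([(u-cx)/f*depth,(v-cy)/f*depth,depth],-1)
    return (X-t)@R
E
python3 - <<'E'
from h import *
Z=dict(wide_plate_mid=4.5,narrow_plate_mid=4.5,nest=0,deck_spot=16,lip=19.5,pocket=8,keeper_hinge=40,keeper_pin=43,timer=0,small_bottle=0,vial=0,pen=0)
s=bot.get_obs();print(s['position'],s['tool_rot'],s['clock'])
for n in ['scene','side']:
    im,d=bot.snapshot(n); cv2.imwrite(f'pics/{n}0.png',im); P=cam(n); print(n,-P[3].T@P[4])
    for k,z in Z.items():
        for r in bot.tip_of(n,k)[:2]: print(k,np.round(r['pixel']),round(r['confidence'],2),np.round(atz(n,*r['pixel'],z,P)))
E
```

```text
pics
[176.93620192 624.85329352 213.65336664] [-1.79901092e+02  8.39055770e-03  1.64192412e+02] 0.0
scene [ 112.25863988 -385.87598199  895.49615406]
wide_plate_mid [193. 265.] 0.77 [463. 308.   4.]
narrow_plate_mid [167. 307.] 0.67 [605. 317.   5.]
nest [230. 356.] 0.89 [576.  78.   0.]
deck_spot [242. 345.] 0.81 [525.  58.  16.]
lip [222. 360.] 0.68 [589.  79.  19.]
pocket [218. 369.] 0.56 [621.  82.   8.]
keeper_hinge [207. 345.] 0.7 [579. 126.  40.]
keeper_pin [205. 317.] 0.67 [526. 168.  43.]
timer [333. 341.] 0.8 [ 382. -107.    0.]
small_bottle [148. 325.] 0.69 [691. 352.   0.]
small_bottle [243. 273.] 0.41 [394. 165.   0.]
vial [333. 345.] 0.73 [ 388. -111.    0.]
vial [150. 256.] 0.6 [529. 463.   0.]
pen [241. 274.] 0.57 [397. 170.   0.]
side [498.45480486 851.79607194 542.43782304]
wide_plate_mid [260. 354.] 0.72 [465. 311.   4.]
narrow_plate_mid [255. 285.] 0.96 [602. 309.   4.]
nest [192. 306.] 0.7 [586.  81.   0.]
deck_spot [182. 329.] 0.71 [530.  52.  16.]
lip [183. 303.] 0.92 [595.  69.  20.]
pocket [189. 289.] 0.85 [626.  84.   8.]
pocket [188. 303.] 0.51 [593.  75.   8.]
keeper_hinge [183. 331.] 0.73 [524.  95.  40.]
keeper_hinge [188. 304.] 0.64 [586. 122.  40.]
keeper_pin [198. 327.] 0.79 [528. 161.  43.]
timer [162. 378.] 0.68 [398. -88.   0.]
small_bottle [271. 236.] 0.63 [691. 358.   0.]
vial [321. 310.] 0.95 [538. 458.   0.]
pen [218. 388.] 0.82 [387. 165.   0.]
```

Run:
```python
import cv2,numpy as np
a=cv2.imread('pics/scene0.png')[120:360,200:440];b=cv2.imread('pics/side0.png')[130:350,200:440]
a=cv2.resize(a,(400,400),interpolation=2);b=cv2.resize(b,(400,367),interpolation=2)
b=np.vstack([b,np.zeros((33,400,3),np.uint8)])
cv2.imwrite('pics/c0.png',np.hstack([a,b]))
```

```text
(no output)
```

View pics/c0.png

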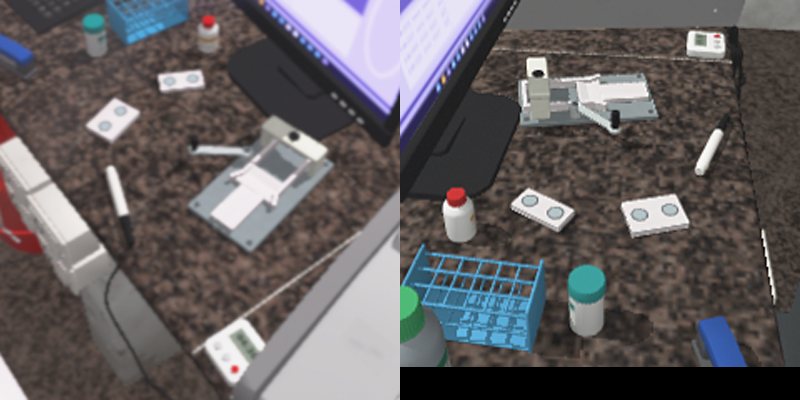

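Run:
```python
from h import *
for n in ['scene','side']:
    P=cam(n); im,d=bot.snapshot(n); C=cloud(n,d,P); C[d==0]=np.nan
    for nm,(x,y) in dict(wide=(464,309),nar=(604,312)).items():
        m=(np.hypot(C[...,0]-x,C[...,1]-y)<60)&(C[...,2]>5)&(C[...,2]<16)
        p=C[m]; r=cv2.minAreaRect(p[:,:2].astype(np.float32)); print(n,nm,len(p),np.median(p[:,2]),r)
    # table height
    m=(C[...,0]>430)&(C[...,0]<560)&(C[...,1]>200)&(C[...,1]<260); print('table z',np.nanmedian(C[m][:,2]))
    m=(C[...,0]>400)&(C[...,0]<900)&(C[...,1]>-150)&(C[...,1]<300)&(C[...,2]>70)
    p=C[m]
    for x in range(400,900,50):
        for y in range(-150,300,50):
            q=p[(p[:,0]>=x)&(p[:,0]<x+50)&(p[:,1]>=y)&(p[:,1]<y+50)]
            if len(q)>5: print((x,y,int(q[:,2].min()),int(q[:,2].max())),end=' ')
    print()
    # nest mask, z in 4..30
    m=(C[...,0]>400)&(C[...,0]<720)&(C[...,1]>-20)&(C[...,1]<180)&(C[...,2]>4)&(C[...,2]<13); p=C[m]; 
    print(cv2.minAreaRect(p[:,:2].astype(np.float32)),len(p))
```

```text
scene wide 423 8.797153139140445 ((462.074951171875, 322.6107482910156), (84.23595428466797, 93.30569458007812), 23.491533279418945)
scene nar 252 8.787645488130725 ((603.2134399414062, 308.1367492675781), (40.50434494018555, 69.92618560791016), 64.3202133178711)
table z -539.307731284627
(550, -150, 265, 269) (600, -150, 266, 271) (650, -150, 267, 271) (650, -50, 117, 224) (650, 0, 116, 145) (650, 50, 115, 145) (650, 100, 117, 145) (650, 150, 116, 142) (650, 200, 117, 126) (700, -50, 140, 401) (700, 0, 138, 401) (700, 50, 138, 400) (700, 100, 138, 400) (700, 150, 115, 400) (700, 200, 116, 400) (700, 250, 117, 394) (750, -50, 315, 383) (750, 0, 380, 397) (750, 50, 381, 398) (750, 100, 350, 399) (750, 150, 332, 400) (750, 200, 319, 400) (750, 250, 298, 400) (800, -50, 71, 349) (800, 0, 70, 351) (800, 50, 321, 352) (800, 100, 324, 352) (800, 150, 327, 353) (800, 200, 330, 352) (800, 250, 332, 352) (850, -50, 70, 353) (850, 0, 70, 392) (850, 50, 346, 436) (850, 100, 347, 446) (850, 150, 346, 392) (850, 200, 346, 411) (850, 250, 346, 410) 
((561.6051635742188, 81.4100112915039), (317.048
[... 357 characters left out ...]
150, 102, 259) (550, -150, 70, 267) (600, -150, 70, 270) (650, -150, 70, 271) (650, -50, 116, 218) (650, 0, 116, 146) (650, 50, 116, 143) (650, 100, 117, 143) (650, 150, 115, 142) (650, 200, 117, 130) (700, -150, 81, 272) (700, -50, 148, 399) (700, 0, 139, 399) (700, 50, 139, 399) (700, 100, 140, 399) (700, 150, 132, 399) (700, 200, 116, 399) (700, 250, 118, 393) (750, 100, 372, 398) (750, 150, 351, 399) (750, 200, 331, 399) (750, 250, 308, 399) (800, 250, 70, 175) (850, 0, 349, 389) (850, 50, 350, 399) (850, 100, 350, 426) (850, 150, 351, 398) (850, 200, 353, 409) (850, 250, 350, 409) 
((561.2008056640625, 87.13641357421875), (319.6692199707031, 181.28457641601562), 0.8690025210380554) 1565
```

```bash
python3 -m inch '[[-0.033,-0.020,0,0,0,0],[-0.033,-0.020,0,0,0,0],[-0.033,-0.020,0,0,0,0],[-0.033,-0.020,0,0,0,0],[-0.033,-0.020,0,0,0,0],[-0.033,-0.020,0,0,0,0],[-0.033,-0.020,0,0,0,0],[-0.033,-0.020,0,0,0,0]]' 0.075 20
python3 -m inch '[[-0.033,-0.020,0,0,0,0],[-0.033,-0.022,0,0,0,0],[-0.033,-0.022,0,0,0,0],[0,0,0,0,0,-0.12],[0,0,0,0,0,-0.12],[0,0,0,0,0,-0.12],[0,0,0,0,0,-0.12],[0,0,0,0,0,-0.12]]'
python3 -m inch '[[0,0,0,0,0,0],[0,0,0,0,0,0],[0,0,0,0,0,0]]'
python3 - <<'E'
from h import *
s=bot.get_obs();print(s['position'],s['tool_rot'],s['clock'],s['joint_pos'])
n='wrist';P=cam(n);im,d=bot.snapshot(n);cv2.imwrite('pics/w1.png',im);print(-P[3].T@P[4])
C=cloud(n,d,P);C[d==0]=np.nan
m=(np.hypot(C[...,0]-466,C[...,1]-309)<60)&(C[...,2]>5)&(C[...,2]<16)
if m.sum()>5: p=C[m];print(len(p),np.median(p[:,2]),cv2.minAreaRect(p[:,:2].astype(np.float32)))
for k,z in dict(wide_plate_mid=4.5,narrow_plate_mid=4.5).items():
  for r in bot.tip_of(n,k): print(k,r['pixel'],r['confidence'],atz(n,*r['pixel'],z,P))
E
```

```text
clock: 2.07
position: [388.6, 398.1, 214.9]
tool_rot: [180.0, 0.0, 164.2]
ft_force: [0.3, -0.6, -1.7]
grip_width: 0.816
gripper_force: 0.0
clock: 2.73
position: [465.4, 310.9, 214.7]
tool_rot: [180.0, 0.0, -161.1]
ft_force: [-0.6, -0.4, -0.1]
grip_width: 0.818
gripper_force: 0.0
clock: 2.98
position: [465.4, 311.0, 214.7]
tool_rot: [180.0, 0.0, -161.6]
ft_force: [-0.0, -0.4, -0.1]
grip_width: 0.813
gripper_force: 0.0
[465.37362522 310.97119849 214.65137188] [ 1.79997926e+02  8.89618471e-03 -1.61606165e+02] 2.9833 [-38.76683414  18.03889465   1.94214371 104.85834391  -0.71510129
  57.10539328  71.86203642]
[393.58843577 287.86755296 384.20570744]
2066 8.363711529204217 ((468.6215515136719, 308.11328125), (69.90057373046875, 50.04829406738281), 17.924694061279297)
wide_plate_mid [184.1, 313.6] 0.89 [473.4023999  307.23933211   4.5       ]
wide_plate_mid [196.9, 191.1] 0.61 [540.96365059 158.94955282   4.5       ]
narrow_plate_mid [271.3, 285.7] 0.68 [606.05914471 309.02068235   4.5       ]
```

View pics/w1.png

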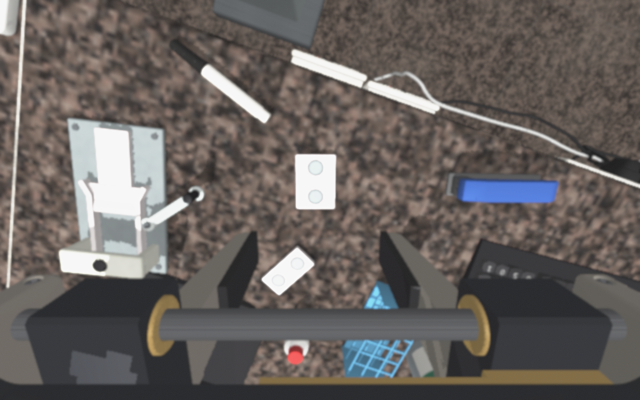

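```bash
python3 -m inch '[[-0.002,-0.004,0.010,0,0,0.008],[0,0,0.04,0,0,0],[0,0,0.04,0,0,0],[0,0,0.04,0,0,0],[0,0,0.04,0,0,0],[0,0,0.02,0,0,0],[0,0,0.01,0,0,0],[0,0,0,0,0,0]]'
python3 -m inch '[[0,0,0.005,0,0,0],[0,0,0.005,0,0,0],[0,0,0.002,0,0,0],[0,0,0,0,0,0]]'
```

```text
clock: 3.8
position: [467.1, 306.5, 11.9]
tool_rot: [-179.9, -0.3, -161.9]
ft_force: [-0.3, -0.3, -0.0]
grip_width: 0.818
gripper_force: 0.0
clock: 4.13
position: [469.0, 308.2, 3.3]
tool_rot: [180.0, 0.1, -161.9]
ft_force: [-0.8, -1.0, 0.3]
grip_width: 0.814
gripper_force: 0.0
```

```bash
python3 -m inch '[[0,0,0,0,0,0],[0,0,0,0,0,0],[0,0,0,0,0,0],[0,0,0,0,0,0],[0,0,0,0,0,0],[0,0,0,0,0,0]]' 0.03 25
python3 -m inch '[[0,0,-0.01,0,0,0],[0,0,-0.03,0,0,0],[0,0,-0.04,0,0,0],[0,0,-0.04,0,0,0],[0,0,-0.04,0,0,0],[0,0,-0.02,0,0,0],[0,0,0,0,0,0],[0,0,0,0,0,0]]'
```

```text
clock: 4.63
position: [468.6, 308.0, 2.9]
tool_rot: [180.0, 0.0, -161.9]
ft_force: [0.3, -0.7, 3.0]
grip_width: 0.539
gripper_force: 25.0
clock: 5.3
position: [468.8, 308.1, 183.9]
tool_rot: [179.9, 0.1, -161.9]
ft_force: [-0.4, -0.3, -2.3]
grip_width: 0.537
gripper_force: 25.0
```

```bash
python3 -m inch '[[0.010,-0.033,0,0,0,0],[0.010,-0.033,0,0,0,0],[0.010,-0.033,0,0,0,0],[0.010,-0.033,0,0,0,0],[0,0,0,0,0,0],[0,0,0,0,0,0]]'
python3 - <<'E'
from h import *
s=bot.get_obs();print(s['position'],s['tool_rot'],s['clock'])
n='wrist';P=cam(n);im,d=bot.snapshot(n);cv2.imwrite('pics/w2.png',im)
C=cloud(n,d,P);C[d==0]=np.nan;np.save('c2.npy',C)
for k,z in dict(nest=0,deck_spot=16,lip=19.5,pocket=8,keeper_hinge=40,keeper_pin=43).items():
  for r in bot.tip_of(n,k)[:2]: print(k,r['pixel'],r['confidence'],atz(n,*r['pixel'],z,P))
def sel(x0,x1,y0,y1,z0,z1): return (C[...,0]>x0)&(C[...,0]<x1)&(C[...,1]>y0)&(C[...,1]<y1)&(C[...,2]>z0)&(C[...,2]<z1)
for z0,z1 in [(5,11),(13,18),(46,60)]:
  m=sel(440,700,-10,180,z0,z1).astype(np.uint8)
  nn,l,st,ce=cv2.connectedComponentsWithStats(m)
  for i in range(1,nn):
    if st[i,4]>60:
      p=C[l==i];print(z0,st[i],np.median(p,0).round(1),cv2.minAreaRect(p[:,:2].astype(np.float32)))
E
```

```text
clock: 5.8
position: [470.4, 167.4, 180.9]
tool_rot: [-180.0, -0.2, -162.1]
ft_force: [0.1, 0.5, -1.1]
grip_width: 0.541
gripper_force: 25.0
[470.44135689 167.36521982 180.86141247] [-179.95607806   -0.21540198 -162.13394034] 5.8
nest [247.3, 221.8] 0.64 [586.32071259  74.9902206    0.        ]
deck_spot [205.0, 216.7] 0.58 [527.06920657  60.42498693  16.        ]
lip [253.2, 216.8] 0.96 [585.37120061  74.85608882  19.5       ]
pocket [274.1, 219.8] 0.81 [619.2637842   82.51790018   8.        ]
5 [ 172  156  100  122 5110] [519.2  38.9   7.6] ((553.3004150390625, 67.77220916748047), (157.1076202392578, 115.85147094726562), 11.553006172180176)
5 [197 252  42  27 801] [608.1  71.2   7.6] ((609.6271362304688, 76.93643188476562), (36.11579895019531, 50.8455696105957), 11.160317420959473)
13 [ 185  166   62   86 3109] [535.4  62.8  15.6] ((533.6119384765625, 59.5526123046875), (102.03131103515625, 71.8478775024414), 15.293697357177734)
```

View pics/w2.png

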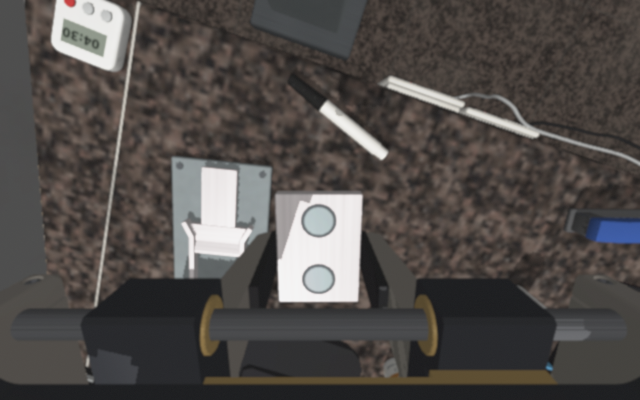

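Run:
```python
from h import *
C=np.load('c2.npy')
yaw=np.radians(11.5); u=np.array([np.cos(yaw),np.sin(yaw)]); o=np.array([587,75.])
for it in range(3):
  v=np.array([-u[1],u[0]])
  X=(C[...,:2]-o)@u; Y=(C[...,:2]-o)@v; Z=C[...,2]
  m=(Z>13)&(Z<18)&(X>-112)&(X<-45)&(abs(Y)<40)
  r=cv2.minAreaRect(C[m][:,:2].astype(np.float32)); print('deck',r)
  # deck mid by x bin
  xs=[];ms=[]
  for x in range(-98,-45,4):
    q=Y[m&(abs(X-x)<2)]; 
    if len(q)>10: xs.append(x);ms.append((q.min()+q.max())/2); w=q.max()-q.min()
  k=np.polyfit(xs,ms,1); print('slope',np.degrees(k[0]),k[1],w)
  b=(Z>4)&(Z<11)&(X<-60)&(X>-125)&(abs(Y)<64)
  print('base rear',X[b].min(),np.percentile(X[b],.5),'deck rear',X[m].min(),'base y',np.percentile(Y[b],[.3,99.7]))
  L=(Z>18)&(Z<23)&(abs(Y)<20)&(abs(X)<12); 
  if L.any(): print('lip',np.percentile(X[L],[2,98]),np.median(Z[L]))
  m2=b&1; r=cv2.minAreaRect(C[b][:,:2].astype(np.float32)); print('base',r)
  yaw+=np.arctan(k[0]); o=o+k[1]*v; u=np.array([np.cos(yaw),np.sin(yaw)]); o=o+u*(X[b].min()+112)
  print(np.degrees(yaw),o)
```

```text
deck ((513.1141357421875, 59.51531982421875), (60.86727523803711, 40.365081787109375), 11.557039260864258)
slope 0.34030623839335555 0.19552360247666511 39.00526069950656
base rear -113.05296862193548 -112.7239430644992 deck rear -105.92813915904787 base y [-57.84047503  57.2696637 ]
lip [-9.8999674  -0.82914608] 18.96785593756285
base ((502.27166748046875, 57.39138412475586), (53.0413932800293, 115.76274871826172), 11.491289138793945)
11.840302236790174 [585.93045394  74.97554552]
deck ((512.5922241210938, 59.50600814819336), (59.789947509765625, 40.389434814453125), 11.864156723022461)
slope 0.08605348075437286 0.10721075491249 39.08534945476334
base rear -111.97663605551335 -111.65422596976332 deck rear -104.84894782291511 base y [-57.43837212  57.58094254]
lip [-8.81041603  0.22510705] 18.96785593756285
base ((501.7735595703125, 57.30523681640625), (51.962249755859375, 115.68949127197266), 11.83498477935791)
11.92635565283949 [585.93131556  75.08530345]
deck ((512.5922241210938, 59.50600814819336), (59.789947509765625, 40.389434814453125), 11.864156723022461)
slope 0.0004216234488353429 0.0006080372962126875 39.08398340803198
base rear -112.05735851050547 -111.70056770909231 deck rear -104.86525111790301 base y [-57.39524099  57.58722945]
lip [-8.82463621  0.20600654] 18.96785593756285
base ((501.72662353515625, 57.31404113769531), (52.033058166503906, 115.68941497802734), 11.954533576965332)
11.926777276288318 [585.87506962  75.07404456]
```

```bash
python3 -m inch '[[-0.005,-0.029,0,0,0,0],[-0.005,-0.029,0,0,0,0],[-0.005,-0.029,0,0,0,0],[-0.005,-0.030,0,0,0,0],[0,0,0,0,0,0.108],[0,0,0.03,0,0,0],[0,0,0.03,0,0,0],[0,0,0,0,0,0]]'
python3 -m inch '[[0,0,0,0,0,0],[0,0,0,0,0,0]]'
```

```text
clock: 6.82
position: [523.2, 64.9, 117.9]
tool_rot: [180.0, -0.5, -168.0]
ft_force: [-1.6, -0.8, -1.4]
grip_width: 0.543
gripper_force: 25.0
clock: 6.98
position: [527.7, 65.5, 123.6]
tool_rot: [-180.0, 0.1, -168.0]
ft_force: [-0.3, -0.2, -0.0]
grip_width: 0.541
gripper_force: 25.0
```

```bash
python3 -m inch '[[0.003,-0.0026,0.02,0,0,0],[0,0,0.03,0,0,0],[0,0,0.03,0,0,0],[0,0,0.01,0,0,0],[0,0,0,0,0,0],[0,0,0,0,0,0]]'
```

```text
clock: 7.48
position: [525.5, 62.1, 33.9]
tool_rot: [180.0, 0.1, -168.1]
ft_force: [1.1, 0.1, -1.2]
grip_width: 0.537
gripper_force: 25.0
```

```bash
python3 -m inch '[[0,0,0.006,0,0,0],[0,0,0.005,0,0,0],[0,0,0.002,0,0,0],[0,0,0.001,0,0,0],[0,0,0,0,0,0],[0,0,0,0,0,0]]'
```

```text
clock: 7.98
position: [524.7, 61.9, 18.9]
tool_rot: [180.0, 0.0, -168.1]
ft_force: [-0.2, -0.0, 2.1]
grip_width: 0.538
gripper_force: 25.0
```

```bash
python3 -m inch '[[0,0,0,0,0,0],[0,0,0,0,0,0],[0,0,0,0,0,0],[0,0,0,0,0,0]]' 0.07
python3 -m inch '[[0,0,-0.01,0,0,0],[0,0,-0.02,0,0,0],[0,0,-0.03,0,0,0],[0.03,0,-0.02,0,0,0],[0.04,0,0,0,0,0],[0,0,0,0,0,0],[0,0,0,0,0,0]]' 0.07
python3 - <<'E'
from h import *
s=bot.get_obs();print(s['position'],s['tool_rot'],s['clock'])
n='wrist';P=cam(n);im,d=bot.snapshot(n);cv2.imwrite('pics/w3.png',im)
C=cloud(n,d,P);C[d==0]=np.nan
a=np.radians(11.8);u=np.array([np.cos(a),np.sin(a)]);v=np.array([-u[1],u[0]]);o=np.array([586,75.])
X=(C[...,:2]-o)@u;Y=(C[...,:2]-o)@v;Z=C[...,2]
m=(Z>21.5)&(Z<28)&(X>-115)&(X<-20)&(abs(Y)<45)
p=np.c_[X[m],Y[m]];print(len(p),np.median(Z[m]),cv2.minAreaRect(p.astype(np.float32)),p.min(0),p.max(0))
E
```

```text
clock: 8.32
position: [524.6, 61.8, 18.6]
tool_rot: [-180.0, 0.0, -168.1]
ft_force: [0.1, -0.1, -0.2]
grip_width: 0.762
gripper_force: 0.0
clock: 8.9
position: [454.2, 47.0, 99.4]
tool_rot: [180.0, -0.0, -168.1]
ft_force: [0.5, -0.4, 0.3]
grip_width: 0.766
gripper_force: 0.0
[454.2127837   47.0060147   99.43252056] [ 1.79972093e+02 -6.65106719e-03 -1.68097848e+02] 8.9
3177 24.451566686041442 ((-67.66612243652344, 1.2245025634765625), (61.19548416137695, 74.77232360839844), 0.8500329852104187) [-98.15199894 -35.70361289] [-36.51710539  39.06046622]
```

View pics/w3.png

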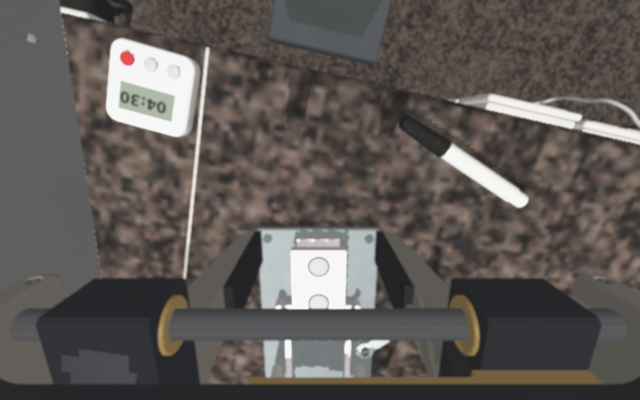

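```bash
python3 -m inch '[[0,0,0.02,0,0,0],[0,0,0.02,0,0,0],[0,0,0.02,0,0,0],[0,0,0.01,0,0,0],[0,0,0.005,0,0,0],[0,0,0,0,0,0],[0,0,0,0,0,0],[0,0,0,0,0,0]]' 0 20
python3 -m inch '[[0,0,0.0025,0,0,0],[0,0,0,0,0,0],[0,0,0,0,0,0]]'
```

```text
clock: 9.62
position: [456.9, 47.5, 24.3]
tool_rot: [-180.0, 0.1, -168.1]
ft_force: [-0.1, 0.4, -0.4]
grip_width: 0.206
gripper_force: 0.0
clock: 9.87
position: [456.2, 47.5, 21.5]
tool_rot: [180.0, 0.0, -168.1]
ft_force: [0.1, 0.1, 0.4]
grip_width: 0.005
gripper_force: 0.0
```

```bash
python3 -m inch '[[-0.008,0,0,0,0,0],[-0.008,0,0,0,0,0],[-0.005,0,0,0,0,0],[-0.004,0,0,0,0,0],[-0.004,0,0,0,0,0],[-0.004,0,0,0,0,0],[-0.004,0,0,0,0,0],[-0.004,0,0,0,0,0]]'
python3 -m inch '[[-0.004,0,0,0,0,0],[-0.004,0,0,0,0,0],[-0.004,0,0,0,0,0],[-0.004,0,0,0,0,0],[-0.004,0,0,0,0,0],[0,0,0,0,0,0],[0,0,0,0,0,0]]'
python3 - <<'E'
from h import *
a=np.radians(11.8);u=np.array([np.cos(a),np.sin(a)]);v=np.array([-u[1],u[0]]);o=np.array([586,75.])
p=np.array(bot.get_obs()['position'][:2])-o;print('tcp nest',p@u,p@v)
for n in ['side','scene']:
  P=cam(n);im,d=bot.snapshot(n);cv2.imwrite(f'pics/{n}4.png',im)
  C=cloud(n,d,P);C[d==0]=np.nan
  X=(C[...,:2]-o)@u;Y=(C[...,:2]-o)@v;Z=C[...,2]
  m=(Z>22.5)&(Z<31)&(X>-105)&(X<40)&(abs(Y)<24)
  q=np.c_[X[m],Y[m],Z[m]].round(0);print(n,len(q),np.percentile(q,[1,25,50,75,99],axis=0).tolist() if len(q) else '')
  r,c=proj(n,[560,70,20],P);r,c=int(r),int(c);cv2.imwrite(f'pics/{n}4c.png',cv2.resize(im[r-60:r+60,c-80:c+80],(640,480),interpolation=2))
E
```

```text
clock: 10.53
position: [496.3, 55.9, 21.0]
tool_rot: [-180.0, -0.0, -168.1]
ft_force: [-0.9, 0.0, -0.4]
grip_width: 0.004
gripper_force: 0.4
clock: 11.12
position: [516.1, 60.1, 21.2]
tool_rot: [-180.0, 0.0, -168.1]
ft_force: [0.3, -0.2, -0.6]
grip_width: 0.003
gripper_force: 0.0
tcp nest -71.43934931800675 -0.34010368851348544
side 334 [[-76.0, -24.0, 23.0], [-45.0, -10.0, 26.0], [-26.0, 3.0, 27.0], [-8.0, 13.0, 28.0], [9.0, 24.0, 30.670000000000016]]
scene 137 [[-82.64, -23.0, 23.0], [-56.0, -15.0, 25.0], [-42.0, -12.0, 27.0], [-6.0, -6.0, 28.0], [7.0, 7.0, 30.0]]
```

View pics/side4c.png

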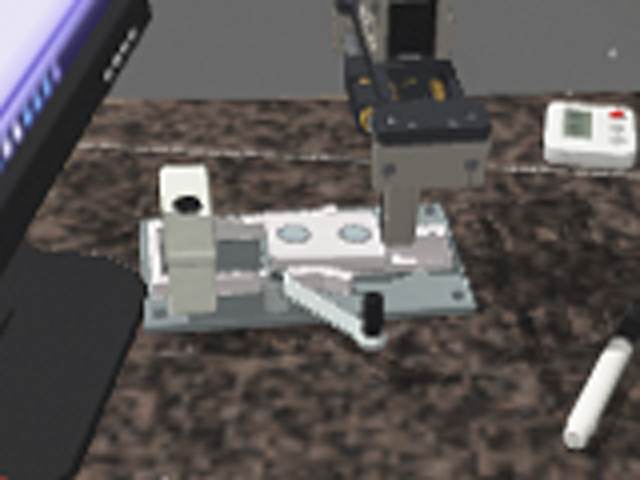

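```bash
python3 -m inch '[[-0.004,0,0,0,0,0],[-0.004,0,0,0,0,0],[-0.004,0,0,0,0,0],[-0.004,0,0,0,0,0],[-0.004,0,0,0,0,0],[-0.004,0,0,0,0,0],[-0.004,0,0,0,0,0],[-0.004,0,0,0,0,0]]'
python3 -m inch '[[-0.004,0,0,0,0,0],[-0.004,0,0,0,0,0],[-0.004,0,0,0,0,0],[-0.004,0,0,0,0,0],[-0.003,0,0,0,0,0],[0,0,0,0,0,0]]'
```

```text
clock: 11.88
position: [547.2, 66.6, 21.0]
tool_rot: [180.0, -0.0, -168.1]
ft_force: [-2.1, -0.8, 0.9]
grip_width: 0.007
gripper_force: 0.7
clock: 12.38
position: [567.1, 70.9, 21.3]
tool_rot: [-180.0, 0.1, -168.1]
ft_force: [-0.2, 0.2, 0.8]
grip_width: 0.004
gripper_force: 0.0
```

```bash
python3 -m inch '[[-0.003,0,0,0,0,0],[-0.003,0,0,0,0,0],[-0.003,0,0,0,0,0],[-0.0025,0,0,0,0,0],[0,0,0,0,0,0],[0,0,0,0,0,0],[0,0,0,0,0,0]]'
python3 - <<'E'
from h import *
a=np.radians(11.8);u=np.array([np.cos(a),np.sin(a)]);v=np.array([-u[1],u[0]]);o=np.array([586,75.])
p=np.array(bot.get_obs()['position'][:2])-o;print('tcp nest',p@u,p@v)
n='side'
P=cam(n);im,d=bot.snapshot(n)
C=cloud(n,d,P);C[d==0]=np.nan
X=(C[...,:2]-o)@u;Y=(C[...,:2]-o)@v;Z=C[...,2]
for x in range(-12,44,6):
  m=(abs(X-x)<3)&(abs(Y-5)<12)&(Z<35);print(x,np.round(np.percentile(Z[m],[10,50,90]),1) if m.sum()>2 else None)
r,c=proj(n,[590,75,20],P);r,c=int(r),int(c);cv2.imwrite(f'pics/{n}5c.png',cv2.resize(im[r-45:r+45,c-60:c+60],(640,480),interpolation=2))
E
```

```text
clock: 12.97
position: [576.9, 72.9, 21.2]
tool_rot: [180.0, 0.0, -168.1]
ft_force: [0.5, -0.0, 0.0]
grip_width: 0.003
gripper_force: 0.0
tcp nest -9.323157673681129 -0.19910174575452985
-12 [14.7 18.2 30.5]
-6 [17.9 27.1 33.2]
0 [16.  18.9 29.6]
6 [15.7 16.8 17.2]
12 [16.3 17.  18.7]
18 [15.4 17.2 18. ]
24 [15.8 16.9 17.8]
30 [15.1 16.2 17.2]
36 [15.1 16.1 17.5]
42 [15.2 16.5 17. ]
```

View pics/side5c.png

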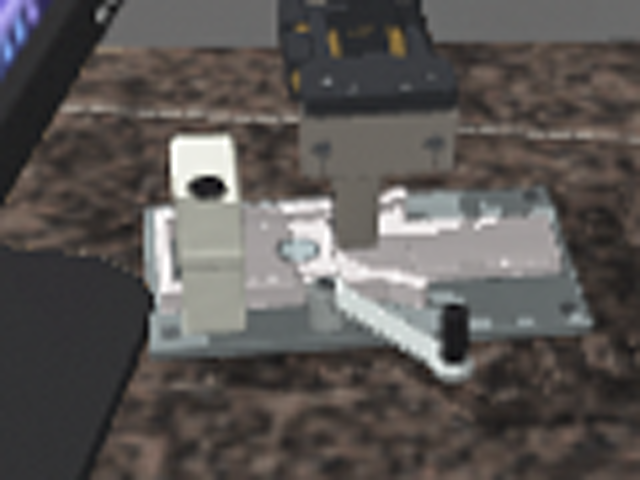

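```bash
python3 -m inch '[[0.010,0,0,0,0,0],[0.02,0,-0.005,0,0,0],[0.02,0,-0.03,0,0,0],[0.03,0,-0.04,0,0,0],[0.03,0,-0.04,0,0,0],[0.03,0,0,0,0,0],[0,0,0,0,0,0],[0,0,0,0,0,0]]' 0.04 8
python3 - <<'E'
from h import *
a=np.radians(11.8);u=np.array([np.cos(a),np.sin(a)]);v=np.array([-u[1],u[0]]);o=np.array([586,75.])
s=bot.get_obs();p=np.array(s['position'][:2])-o;print('tcp nest',p@u,p@v,s['position'])
for n in ['side','scene','wrist']:
  P=cam(n);im,d=bot.snapshot(n);C=cloud(n,d,P);C[d==0]=np.nan
  X=(C[...,:2]-o)@u;Y=(C[...,:2]-o)@v;Z=C[...,2]
  for r in bot.tip_of(n,'keeper_pin')[:2]:
    q=atz(n,*r['pixel'],43,P)[:2]-o;print(n,'pin nest',q@u,q@v,r['confidence'],'R',np.hypot(q@u-8,q@v-46))
  m=(Z>50)&(Z<58)&(X<0)&(X>-90)&(Y>50)&(Y<140)
  if m.sum()>3:print('top',m.sum(),np.median(X[m]),np.median(Y[m]),X[m].min(),X[m].max(),Y[m].min(),Y[m].max())
  m=(Z>5)&(Z<35)&(X>-4)&(X<42)&(abs(Y)<27)
  for x in range(-3,44,5):
    k=(abs(X-x)<2.5)&(abs(Y)<20)&(Z<40);print(x,np.round(np.percentile(Z[k],[5,50,95]),1) if k.sum()>3 else None,end=' ')
  print()
E
```

```text
clock: 13.68
position: [448.2, 45.8, 123.3]
tool_rot: [180.0, 0.1, -168.1]
ft_force: [0.9, 0.4, 0.3]
grip_width: 0.435
gripper_force: 0.0
tcp nest -140.84259386872677 -0.38681331460586216 [448.21287971  45.81960668 123.33259715]
side pin nest -43.31968124826578 111.00525569478413 0.56 R 82.82145224135995
top 20 -40.32625524308746 109.77990316115749 -45.33434721964518 -36.12354524108108 103.87613773967672 113.65974179749993
-3 [15.1 18.8 20.3] 2 [14.9 16.5 17.6] 7 [15.2 16.4 17.9] 12 [15.6 16.9 17.6] 17 [14.7 16.6 17.8] 22 [15.2 16.5 17.9] 27 [15.2 16.8 18.4] 32 [15.1 16.2 17.8] 37 [15.  16.4 17.4] 42 [15.4 16.2 17.2] 
-3 [17.2 19.6 20.5] 2 None 7 [14.8 16.8 19.8] 12 [16.2 17.4 18. ] 17 [13.2 16.5 18.1] 22 [14.6 16.9 18.7] 27 [14.9 16.7 18. ] 32 [14.6 16.5 19.1] 37 [16.  17.2 18.8] 42 [14.2 18.1 19.5] 
-3 None 2 None 7 None 12 None 17 None 22 [15.5 16.6 17.7] 27 [15.3 16.5 17.4] 32 [15.5 16.4 17.5] 37 [15.4 16.4 17.4] 42 [15.5 16.5 17.6]
```

```bash
python3 -m inch '[[-0.025,0.0267,0,0,0,0],[-0.025,0.0267,0,0,0,0],[-0.025,0.0267,0,0,0,0],[-0.025,0.0267,0,0,0,0],[0,0,0.02,0,0,0],[0,0,0.02,0,0,0],[0,0,0,0,0,0],[0,0,0,0,0,0]]' 0.045 8
python3 - <<'E'
from h import *
a=np.radians(11.8);u=np.array([np.cos(a),np.sin(a)]);v=np.array([-u[1],u[0]]);o=np.array([586,75.])
s=bot.get_obs();p=np.array(s['position'][:2])-o;print('tcp nest',p@u,p@v,s['position'])
n='side'
P=cam(n);im,d=bot.snapshot(n)
for nm,X,c in [('pin',(-41,106.5,55),(0,0,255))]:
  w=o+u*X[0]+v*X[1];r,cc=proj(n,[*w,X[2]],P);print(r,cc)
r,c=int(r),int(cc);cv2.imwrite(f'pics/{n}6c.png',cv2.resize(im[r-45:r+45,c-60:c+60],(640,480),interpolation=2))
E
```

```text
clock: 14.65
position: [524.6, 170.7, 81.4]
tool_rot: [-179.9, -0.2, -168.1]
ft_force: [1.2, -0.4, 0.0]
grip_width: 0.491
gripper_force: 0.0
tcp nest -40.53956714377794 106.2256784330735 [524.59440792 170.69067104  81.36355859]
196.5060738904222 328.9358165481199
```

View pics/side6c.png

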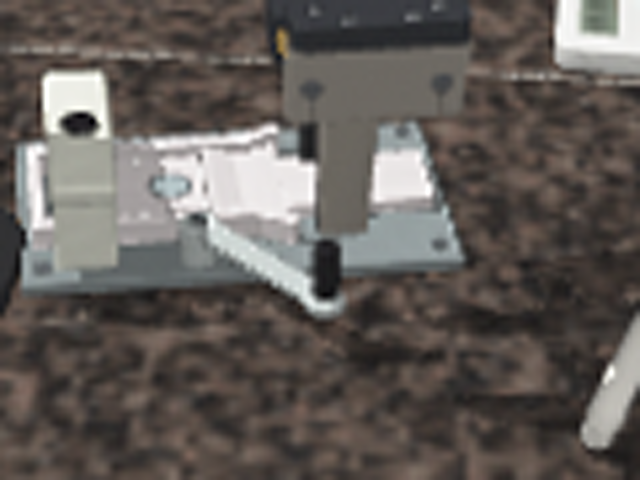

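```bash
python3 -m inch '[[0,0,0.02,0,0,0],[0,0,0.015,0,0,0],[0,0,0.012,0,0,0],[0,0,0,0,0,0],[0,0,0,0,0,0]]'
python3 -m inch '[[0,0,0,0,0,0],[0,0,0,0,0,0],[0,0,0,0,0,0],[0,0,0,0,0,0],[0,0,0,0,0,0],[0,0,0,0,0,0]]' 0.0 6
python3 - <<'E'
from h import *
a=np.radians(11.8);u=np.array([np.cos(a),np.sin(a)]);v=np.array([-u[1],u[0]]);o=np.array([586,75.])
s=bot.get_obs();p=np.array(s['position'][:2])-o;print('tcp nest',p@u,p@v,s['position'])
E
```

```text
clock: 15.12
position: [525.6, 171.0, 36.1]
tool_rot: [-180.0, -0.0, -168.1]
ft_force: [0.4, 0.1, 0.1]
grip_width: 0.487
gripper_force: 0.0
clock: 15.62
position: [525.7, 171.2, 36.1]
tool_rot: [180.0, 0.0, -168.1]
ft_force: [0.5, 0.7, 1.8]
grip_width: 0.126
gripper_force: 6.0
tcp nest -39.32770747598292 106.51236037919023 [525.72203251 171.21911517  36.12341133]
```

Run:
```python
import numpy as np
t=np.linspace(2.459,0,22);p=np.c_[-78*np.sin(t),-78*np.cos(t)]
d=np.diff(p,axis=0);e=0
for i,x in enumerate(d): print(f'[{-x[0]/1e3:.4f},{x[1]/1e3:.4f},0,0,0,0]',end=',\n' if i%8==7 else ',')
```

```text
[0.0067,-0.0062,0,0,0,0],[0.0060,-0.0069,0,0,0,0],[0.0051,-0.0076,0,0,0,0],[0.0042,-0.0081,0,0,0,0],[0.0032,-0.0085,0,0,0,0],[0.0022,-0.0089,0,0,0,0],[0.0012,-0.0091,0,0,0,0],[0.0001,-0.0091,0,0,0,0],
[-0.0010,-0.0091,0,0,0,0],[-0.0020,-0.0089,0,0,0,0],[-0.0031,-0.0086,0,0,0,0],[-0.0040,-0.0082,0,0,0,0],[-0.0050,-0.0077,0,0,0,0],[-0.0058,-0.0070,0,0,0,0],[-0.0066,-0.0063,0,0,0,0],[-0.0073,-0.0055,0,0,0,0],
[-0.0079,-0.0046,0,0,0,0],[-0.0084,-0.0036,0,0,0,0],[-0.0087,-0.0026,0,0,0,0],[-0.0090,-0.0016,0,0,0,0],[-0.0091,-0.0005,0,0,0,0],
```

```bash
python3 -m inch '[[0.0067,-0.0062,0,0,0,0],[0.0060,-0.0069,0,0,0,0],[0.0051,-0.0076,0,0,0,0],[0.0042,-0.0081,0,0,0,0],[0.0032,-0.0085,0,0,0,0],[0.0022,-0.0089,0,0,0,0],[0.0012,-0.0091,0,0,0,0],[0.0001,-0.0091,0,0,0,0]]'
python3 -m inch '[[-0.0010,-0.0091,0,0,0,0],[-0.0020,-0.0089,0,0,0,0],[-0.0031,-0.0086,0,0,0,0],[-0.0040,-0.0082,0,0,0,0],[0,0,0,0,0,0]]'
```

```text
clock: 16.28
position: [510.7, 100.7, 35.7]
tool_rot: [-180.0, -0.0, -168.1]
ft_force: [-0.6, 0.3, -0.1]
grip_width: 0.124
gripper_force: 6.0
clock: 16.7
position: [529.3, 68.0, 35.7]
tool_rot: [-179.9, 0.1, -168.2]
ft_force: [-0.1, -1.1, -0.0]
grip_width: 0.129
gripper_force: 6.0
```

Still holding the pin, small forces. Continue.

```bash
python3 -m inch '[[-0.0050,-0.0077,0,0,0,0],[-0.0058,-0.0070,0,0,0,0],[-0.0066,-0.0063,0,0,0,0],[-0.0073,-0.0055,0,0,0,0],[0,0,0,0,0,0]]'
python3 -m inch '[[-0.0079,-0.0046,0,0,0,0],[-0.0084,-0.0036,0,0,0,0],[-0.0087,-0.0026,0,0,0,0],[-0.0080,-0.0012,0,0,0,0],[0,0,0,0,0,0]]'
python3 -m inch '[[-0.004,-0.0005,0,0,0,0],[-0.004,0,0,0,0,0],[-0.002,0,0,0,0,0],[0,0,0,0,0,0],[0,0,0,0,0,0]]'
python3 - <<'E'
from h import *
a=np.radians(11.8);u=np.array([np.cos(a),np.sin(a)]);v=np.array([-u[1],u[0]]);o=np.array([586,75.])
s=bot.get_obs();p=np.array(s['position'][:2])-o;print('tcp nest',p@u,p@v,s['position'])
E
```

```text
clock: 17.12
position: [559.7, 48.5, 35.8]
tool_rot: [-180.0, 0.1, -168.1]
ft_force: [0.7, 0.3, 0.7]
grip_width: 0.127
gripper_force: 6.0
clock: 17.53
position: [594.3, 44.0, 35.8]
tool_rot: [-179.9, 0.1, -168.1]
ft_force: [-0.4, -1.0, 1.0]
grip_width: 0.127
gripper_force: 6.0
clock: 17.95
position: [602.4, 45.0, 35.8]
tool_rot: [-179.9, 0.0, -168.1]
ft_force: [1.8, -4.8, 0.6]
grip_width: 0.13
gripper_force: 6.0
tcp nest 9.899648134271837 -32.71669357642969 [602.38087738  44.99913455  35.78349329]
```

```bash
python3 -m inch '[[-0.002,0,0,0,0,0],[-0.002,0,0,0,0,0],[0,0,0,0,0,0]]' - 12
python3 -m inch '[[-0.002,0,0,0,0,0],[-0.002,0,0,0,0,0],[0,0,0,0,0,0]]'
```

```text
clock: 18.2
position: [606.1, 45.7, 35.8]
tool_rot: [-179.9, 0.0, -168.1]
ft_force: [1.0, -5.8, -0.0]
grip_width: 0.128
gripper_force: 12.0
clock: 18.45
position: [606.6, 45.7, 35.5]
tool_rot: [-180.0, -0.4, -168.1]
ft_force: [-6.6, -6.4, 6.8]
grip_width: 0.124
gripper_force: 12.0
```

```bash
python3 -m inch '[[0.003,0,0,0,0,0],[0,0,0,0,0,0],[0,0,0,0,0,0],[0,0,0,0,0,0],[0,0,0,0,0,0]]' 0.04
python3 -m inch '[[0,0,-0.015,0,0,0],[0,0,-0.02,0,0,0],[0.03,0,-0.02,0,0,0],[0.04,0,-0.02,0,0,0],[0.04,0,-0.02,0,0,0],[0.04,0,0,0,0,0],[0,0,0,0,0,0],[0,0,0,0,0,0]]'
python3 - <<'E'
from h import *
a=np.radians(11.8);u=np.array([np.cos(a),np.sin(a)]);v=np.array([-u[1],u[0]]);o=np.array([586,75.])
for n in ['side','scene']:
  P=cam(n);im,d=bot.snapshot(n);C=cloud(n,d,P);C[d==0]=np.nan
  X=(C[...,:2]-o)@u;Y=(C[...,:2]-o)@v;Z=C[...,2]
  m=(Z>48)&(Z<58)&(X<30)&(X>-30)&(Y>-60)&(Y<0)
  if m.sum(): print(n,m.sum(),np.median(X[m]),np.median(Y[m]),X[m].min(),X[m].max())
  for y in range(-30,42,6):
    k=(abs(Y-y)<3)&(Z>23.5)&(Z<31)&(abs(X-8)<30)
    if k.sum()>2: print(y,X[k].mean().round(1),end='; ')
  m=(Z<20)&(Z>13)&(X>16)&(X<40)&(abs(Y)<24);print('plate z',np.median(Z[m]),Z[m].std())
  r,c=map(int,proj(n,[590,70,20],P));cv2.imwrite(f'pics/{n}7c.png',cv2.resize(im[r-45:r+45,c-45:c+45],(400,400),interpolation=2))
cv2.imwrite('pics/c7.png',np.hstack([cv2.imread(f'pics/{n}7c.png') for n in ['side','scene']]))
E
```

```text
clock: 18.87
position: [607.1, 48.1, 35.8]
tool_rot: [180.0, 0.0, -168.0]
ft_force: [-0.4, -0.6, 0.8]
grip_width: 0.428
gripper_force: 0.0
clock: 19.53
position: [464.1, 17.2, 128.6]
tool_rot: [180.0, 0.0, -168.1]
ft_force: [1.1, -0.1, 0.3]
grip_width: 0.433
gripper_force: 0.0
side 17 8.619146789893657 -29.610269961956753 3.694313055339451 11.672480970226365
-30 6.3; -24 7.2; -18 8.8; -12 8.6; -6 7.9; 0 6.9; 6 8.6; 12 7.1; 18 8.2; 24 6.9; 30 7.8; 36 8.3; plate z 16.55951117885841 0.8929665187220392
plate z nan nan
  return _methods._mean(a, axis=axis, dtype=dtype,
  ret = ret.dtype.type(ret / rcount)
  ret = _var(a, axis=axis, dtype=dtype, out=out, ddof=ddof,
  arrmean = um.true_divide(arrmean, div, out=arrmean,
  ret = ret.dtype.type(ret / rcount)
```

View pics/c7.png

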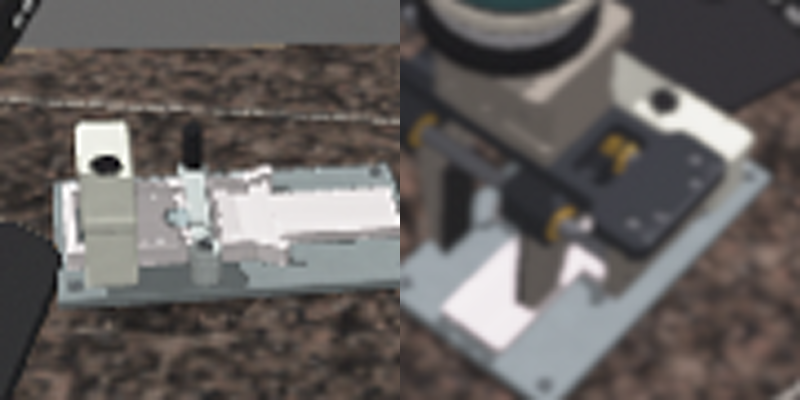

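```bash
python3 -m inch '[[-0.03,0,0,0,0,0],[-0.03,0,0.02,0,0,0],[-0.02,0,0.03,0,0,0],[-0.01,0,0.03,0,0,0],[-0.01,0,0.01,0,0,0],[-0.005,0,0,0,0,0],[0,0,0,0,0,0],[0,0,0,0,0,0]]' 0 10
python3 -m inch '[[-0.004,0,0,0,0,0],[-0.004,0,0,0,0,0],[-0.004,0,0,0,0,0],[-0.002,0,0,0,0,0],[0,0,0,0,0,0]]'
python3 -m inch '[[-0.002,0,0,0,0,0],[-0.002,0,0,0,0,0],[0,0,0,0,0,0]]'
```

```text
clock: 20.3
position: [569.2, 39.2, 38.4]
tool_rot: [-180.0, 0.1, -168.1]
ft_force: [0.2, 0.3, 0.8]
grip_width: 0.007
gripper_force: 0.0
clock: 20.72
position: [582.8, 42.1, 38.6]
tool_rot: [-180.0, 0.1, -168.1]
ft_force: [-0.2, 0.9, 0.1]
grip_width: -0.0
gripper_force: 0.0
clock: 20.97
position: [585.2, 42.5, 37.9]
tool_rot: [180.0, -0.1, -168.1]
ft_force: [-1.7, 0.4, 0.8]
grip_width: 0.003
gripper_force: 1.0
```

```bash
python3 -m inch '[[-0.002,0,0,0,0,0],[0,0,0,0,0,0]]'
python3 -m inch '[[-0.002,0,0,0,0,0],[0,0,0,0,0,0]]'
```

```text
clock: 21.13
position: [585.4, 42.5, 37.6]
tool_rot: [180.0, -0.3, -168.1]
ft_force: [-7.1, -1.4, 4.6]
grip_width: 0.007
gripper_force: 3.3
clock: 21.3
position: [585.6, 42.6, 37.4]
tool_rot: [180.0, -0.5, -168.1]
ft_force: [-10.5, -2.0, 7.9]
grip_width: 0.008
gripper_force: 5.4
```

Hard stop: the keeper is shut. Back off and check.

```bash
python3 -m inch '[[0.01,0,0,0,0,0],[0.03,0,0,0,0,0],[0.03,0,-0.03,0,0,0],[0.04,0,-0.04,0,0,0],[0.03,0.03,-0.04,0,0,0],[0,0,-0.04,0,0,0],[0,0,0,0,0,0],[0,0,0,0,0,0]]'
python3 - <<'E'
from h import *
a=np.radians(11.8);u=np.array([np.cos(a),np.sin(a)]);v=np.array([-u[1],u[0]]);o=np.array([586,75.])
n='side'
P=cam(n);im,d=bot.snapshot(n);C=cloud(n,d,P);C[d==0]=np.nan
X=(C[...,:2]-o)@u;Y=(C[...,:2]-o)@v;Z=C[...,2]
k=(Z>23.5)&(Z<31)&(abs(X-8)<30)&(Y>-30)&(Y<40);print(np.polyfit(Y[k],X[k],1))
for x in range(17,45,5):
  k=(abs(X-x)<2.5)&(abs(Y)<22);print(x,np.median(Z[k]).round(1),end=' ')
for nm,(x,y) in dict(nar=(604,312)).items():
  m=(np.hypot(C[...,0]-x,C[...,1]-y)<60)&(Z>5)&(Z<16);print(cv2.minAreaRect(C[m][:,:2].astype(np.float32)))
print(bot.get_obs()['position'],bot.get_obs()['ft_force'])
bot.sign_off()
E
```

```text
clock: 21.97
position: [469.4, 40.2, 168.1]
tool_rot: [180.0, 0.4, -168.0]
ft_force: [-0.0, -0.1, -1.1]
grip_width: 0.004
gripper_force: 0.0
[6.92473431e-03 7.53758219e+00]
17 16.7 22 16.9 27 16.6 32 16.9 37 16.6 42 49.4 ((602.2173461914062, 311.8605041503906), (35.73026657104492, 71.44818115234375), 61.3848991394043)
[468.2997075   39.88090437 166.48854818] [-0.63165017  0.66764942 -1.10180454]
the job is handed in; nothing more can be done
```

The wide plate lies flat in the pocket under the arch (top measured at about 17 mm), the keeper arm is shut against its end stop, the narrow plate has not moved, and I handed the job in at about 22 s with the robot clear; I did not re-measure the timer, bottle, vial and pen.

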